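# Touch-test the router's tool setter

### The arm

A 7-joint arm with a two-finger parallel gripper is mounted at the origin on the work surface. World frame = base frame: x ahead of the robot, y to its left, z up, the work surface at z = 0. Lengths are in m, angles in rad, forces in N, time in s.
With the tool pointing down it reaches from about 0.425 to 0.875 m from the base axis. Payload 4.7 kg.
Tool frame: the origin (TCP) lies midway between the tips of the shut fingers; the grasp point (between the pads) lies 19 mm behind it (ctrl.grip_point_offset is the distance from the TCP to the grasp point, in m); z points along the fingers, y is the line along which they close (so a half turn about z gives the same grasp; the last joint's range is limited). The gripper opens to 87 mm and grips with 3 to 60 N. Pads are 19 mm wide; open, the fingers measure 117 mm over their backs; the gripper's body (75 mm by 190 mm) begins 51 mm behind the grasp point.
Start: joints at [1.132, 0.321, -0.07, 1.45, 0.023, 1.371, -0.057], TCP at [0.284, -0.585, 0.223] pointing down, gripper open.
Joint ranges: [-2.86, 2.86], [-0.3, 2.09], [-1.38, 1.24], [0.06, 2.45], [-1.56, 4.7], [0.09, 2.05], [-2.69, 2.69]. Speed limits (rad/s): [2.57, 2.57, 3.14, 3.14, 3.14, 3.14, 3.14].

### API

Orientations are given as a rotation vector (axis times angle).
In Python, from bench import ctrl gives the robot as it stands. The module is installed in compiled form; this text tells all that it offers.
- The arm moves only by the shell command python3 -m handwheel 'ROWS' [OPENING] [FORCE]. ROWS is JSON, a list of rows, each an object of numbers: "x", "y", "z": the shift along the tool's x, y, z in m; "wx", "wy", "wz": the turn, a rotation vector about the tool's x, y, z in degrees. A call has 1 to 10 rows; each row is the pose to reach, as a shift and turn from the pose commanded when the call began, along the tool's axes at that moment; what a row does not reach only later rows make up. A row lasts 1/12 s, in which the tool goes at most 41.7 mm and 7.16 degrees, less where a joint would pass 70% of its speed; a pose out of reach is approached as far as the arm can. A call with a gripper value outside its range is refused whole. OPENING is the finger opening in m, from 0 to 0.087, set as the call begins (- or left out, the last holds). The fingers move at their own pace and stop on an object; FORCE is the grip in N (left out, the last holds). Time passes only in rows, so rows that repeat a pose let the fingers close. It gives the time, the measured TCP pose, the force, the opening and the grip force at its end, in the units of the state.
- ctrl.get_state(): the state, without advancing time (a new reading comes with each control period).
- ctrl.get_image(name): name is "side" or "top"; returns a dict with "image" (400x640x3 uint8, red, green, blue), "K" (3x3 intrinsics, pixels), "world_to_cam" (4x4, takes a point from world to camera coordinates). Camera axes: x right, y down, z forward; pixel columns grow to the right and rows downward; lengths in m; the calibration is good to about 2 mm. A picture is of the moment at which its call begins. There is no depth.
- ctrl.close_job(): hands the job in; it is judged then, once.
The state is a dict: "time": time; "joint_positions": joint angles; "qd": joint speeds; "joint_torque": joint torques, N m; "position": TCP position; "tool_rot": TCP orientation; "ft_force": force on the tool from outside, world axes, zero at the start; "torque": the same for the moment, N m; "grip_width": opening from 0.0 (shut) to 1.0 (fully open); "grip_force": force on a finger pad.
Only numpy, scipy, OpenCV 4.12 (cv2) and the standard library are available. Lean on these libraries where they do the work, as an engineer would, in place of code of your own. Each camera call takes 0.05 s, during which the arm holds its last target. There are 200 camera calls.

### The job

Three spring-topped tool setters stand on the router bed. Test the tall round one before the job: with closed fingertips press its plunger lightly about halfway down, keep it there for two seconds, then let it come back up and withdraw. Do not drive it to its bottom stop, shift, tip or lift the setter, and leave the low round one, the square one and the other things on the bed untouched.

Things in the scene. Friction and masses are not known exactly. Their poses are not given: they have to be found in the camera images.
- tall_round: THE TALL ROUND SETTER: flange 64 mm across and 8 mm thick, plain aluminium cylinder 50 mm across up to 80 mm, then a round steel plunger whose flat top is at 98 mm. It stands loose on the bed, 0.75 kg or so. Origin: centre of its underside; z up along its axis.
- low_round: the low round setter, not to be touched: like the tall round one but its body is only 40 mm high and its plunger's top is at 58 mm. It stands loose on the bed, 0.75 kg or so. Origin: centre of its underside; z up along its axis.
- tall_square: the square setter, not to be touched: flange 64 x 64 x 8 mm, plain aluminium body 50 x 50 mm in section up to 80 mm, round plunger whose top is at 98 mm. It stands loose on the bed, 0.75 kg or so. Origin: centre of its underside; z up along its axis.
- tall_round_plunger_top (a point): Centre of the flat top of the tall round setter's plunger (steel cap 26 mm across and 6 mm thick on a 14 mm stem). It goes down with the plunger; at rest it is 98 mm above the bed.
- tall_round_plunger (a joint): How far the tall round setter's plunger is pressed, in m: 0 at rest, 0.012 at its bottom stop. A spring pushes it back: about 2 N to start it, 5.5 N at half stroke, 9 N at the bottom. The probe makes contact from 3 mm down.
- low_round_plunger (a joint): How far the plunger of the low round setter is pressed, in m; same plunger, stroke and spring as on the tall round one. Must stay at 0.
- tall_square_plunger (a joint): How far the plunger of the square setter is pressed, in m; same plunger, stroke and spring as on the tall round one. Must stay at 0.
- collet_nut: Bystander: round steel collet nut, 38 mm across, 26 mm high, loose. Origin: centre of its underside.
- spanner: Bystander: steel spanner 150 mm long lying flat and loose. Origin near its middle, on the underside; x along it.
- bit_block: Bystander: loose wooden block 50 x 120 x 28 mm carrying three upright router bits, 70 mm high in all. Origin: centre of its underside.

How it is judged:
By the outcome, as a careful person would: the job done as asked, in the order asked, and still so for the second after the job is handed in, with the robot touching nothing.
It also fails if it takes over 42 s, if anything falls off the work surface, if the arm or the gripper's body presses on something with over 40 N, if the wrist force passes 120 N, or if a joint passes its speed limit or range.

## Working session

There is one attempt and no reset: what is moved stays moved. The work goes in short steps, Python scripts to look and compute and a shell command to move; the robot and the scene stay as the last step left them, time stands still between calls to the robot, and variables do not carry over. Pictures are saved under pics/ and viewed, at most 10 in all, crops included, and the job is handed in when it is done.

```bash
mkdir -p pics; python3 - <<'E'
from bench import ctrl
import cv2,numpy as np
s=ctrl.get_state();print({k:np.round(v,3) for k,v in s.items()})
for n in("side","top"):
    d=ctrl.get_image(n);cv2.imwrite(f"pics/{n}0.png",d["image"][:,:,::-1]);print(n,d["K"].round(1).tolist(),d["world_to_cam"].round(3).tolist())
E
```

```text
{'time': np.float64(0.0), 'joint_positions': array([ 1.132,  0.322, -0.07 ,  1.452,  0.023,  1.371, -0.057]), 'qd': array([ 0.001, -0.   , -0.   ,  0.   , -0.   , -0.001,  0.001]), 'joint_torque': array([-0.0000e+00, -4.9129e+01, -4.0400e-01, -3.1253e+01, -6.4000e-02,
        4.4000e-02,  0.0000e+00]), 'position': array([ 0.284, -0.584,  0.221]), 'tool_rot': array([-3.06e+00, -7.05e-01,  1.00e-03]), 'ft_force': array([-0.4  , -0.14 ,  0.197]), 'torque': array([-0.023,  0.027,  0.02 ]), 'grip_force': np.float64(0.0), 'grip_width': np.float64(1.004)}
side [[472.5, 0.0, 323.0], [0.0, 472.5, 201.1], [0.0, 0.0, 1.0]] [[-1.0, -0.025, -0.016, 0.556], [-0.002, 0.592, -0.806, 0.01], [0.03, -0.805, -0.592, 1.036], [0.0, 0.0, 0.0, 1.0]]
top [[508.2, 0.0, 314.8], [0.0, 508.2, 205.8], [0.0, 0.0, 1.0]] [[-0.019, -1.0, 0.015, 0.108], [-0.997, 0.018, -0.078, 0.567], [0.077, -0.017, -0.997, 1.2], [0.0, 0.0, 0.0, 1.0]]
```

View pics/side0.png

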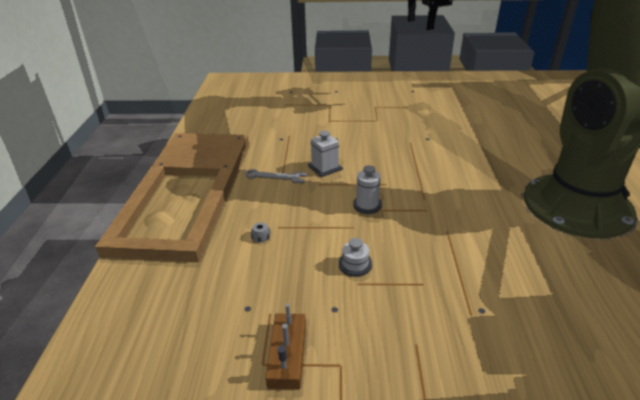

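View pics/top0.png

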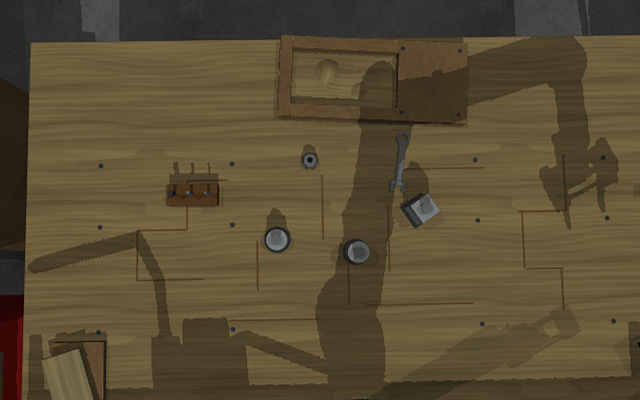

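The tall round setter is at side (369,190), plunger top near (369,170), and at top (357,252). The square one is at side (325,153) and top (421,210); the low one is at side (355,257) and top (277,240). Next I enlarge both views of the tall round one and triangulate.

```bash
cat > h.py <<'E'
import numpy as np,cv2
from bench import ctrl
def ray(d,p):
    T=d["world_to_cam"];R=T[:3,:3];c=-R.T@T[:3,3]
    v=R.T@np.linalg.inv(d["K"])@[p[0],p[1],1];return c,v
def plane(d,p,z):
    c,v=ray(d,p);return c+v*(z-c[2])/v[2]
def tri(a,p,b,q):
    (c1,v1),(c2,v2)=ray(a,p),ray(b,q)
    t=np.linalg.lstsq(np.c_[v1,-v2],c2-c1,rcond=None)[0]
    A,B=c1+t[0]*v1,c2+t[1]*v2;return (A+B)/2,np.linalg.norm(A-B)
def proj(d,X):
    p=d["K"]@(d["world_to_cam"]@np.r_[X,1])[:3];return p[:2]/p[2]
E
python3 - <<'E'
from h import *
s=ctrl.get_image("side");t=ctrl.get_image("top")
a=s["image"][155:220,336:401,::-1];b=t["image"][220:285,325:390,::-1]
k=lambda i:cv2.convertScaleAbs(cv2.resize(i,(390,390),interpolation=cv2.INTER_NEAREST),alpha=1.5)
cv2.imwrite("pics/crop.png",np.hstack([k(a),k(b)]))
for z,p in((.098,(369,169)),):print(plane(s,p,z))
print(plane(t,(358,252),.098),tri(s,(369,169),t,(358,252)))
E
```

```text
[0.45870076 0.00486273 0.098     ]
[0.45784935 0.00401242 0.098     ] (array([0.45823217, 0.00392232, 0.09738663]), np.float64(0.0007859024619271385))
```

View pics/crop.png

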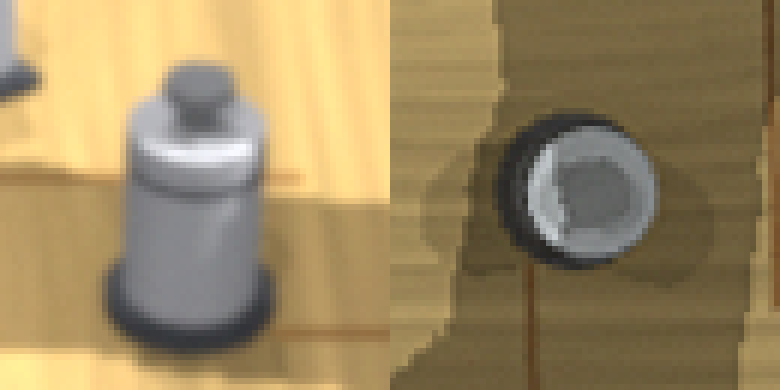

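Side view: the cap centre is at about (369,169). Top view: the cap is at about (358.8,251.4). Both rays meet at z≈0.097, against 0.098 expected, so the target is about (0.459, 0.004).

```bash
cat > go.py <<'E'
from h import *
from scipy.spatial.transform import Rotation as R
import sys
s=ctrl.get_state();r=R.from_rotvec(s["tool_rot"]);g=np.array([float(a) for a in sys.argv[1:4]])
print("tool-frame shift",r.inv().apply(g-s["position"]).round(4),"pos",s["position"].round(4),"z",r.as_matrix()[:,2].round(4),"y",r.as_matrix()[:,1].round(3),"t",s["time"])
E
python3 go.py .459 .004 .2
```

```text
tool-frame shift [ 0.4146 -0.4524  0.0224] pos [ 0.2842 -0.5842  0.2219] z [-6.e-04  1.e-03 -1.e+00] y [ 0.438 -0.899 -0.001] t 0.2
```

```bash
python3 -m handwheel '[{"x":0.02,"y":-0.03},{"x":0.04,"y":-0.06},{"x":0.06,"y":-0.09},{"x":0.08,"y":-0.12},{"x":0.1,"y":-0.15},{"x":0.125,"y":-0.175},{"x":0.15,"y":-0.2},{"x":0.175,"y":-0.225},{"x":0.2,"y":-0.25},{"x":0.22,"y":-0.27}]' 0 10; python3 go.py .459 .004 .2
```

```text
tool-frame shift [ 0.4146 -0.4524  0.0224] pos [ 0.2842 -0.5842  0.2219] z [-6.e-04  1.e-03 -1.e+00] y [ 0.438 -0.899 -0.001] t 0.2invalid input at $[0]: expected keys x, y, z, wx, wy, wz
```

```bash
python3 -m handwheel '[{"x":0.02,"y":-0.03,"z":0,"wx":0,"wy":0,"wz":0},{"x":0.04,"y":-0.06,"z":0,"wx":0,"wy":0,"wz":0},{"x":0.06,"y":-0.09,"z":0,"wx":0,"wy":0,"wz":0},{"x":0.08,"y":-0.12,"z":0,"wx":0,"wy":0,"wz":0},{"x":0.1,"y":-0.15,"z":0,"wx":0,"wy":0,"wz":0},{"x":0.125,"y":-0.175,"z":0,"wx":0,"wy":0,"wz":0},{"x":0.15,"y":-0.2,"z":0,"wx":0,"wy":0,"wz":0},{"x":0.175,"y":-0.225,"z":0,"wx":0,"wy":0,"wz":0},{"x":0.2,"y":-0.25,"z":0,"wx":0,"wy":0,"wz":0},{"x":0.22,"y":-0.27,"z":0,"wx":0,"wy":0,"wz":0}]' 0 10; python3 go.py .459 .004 .2
```

```text
time: 1.03
position: [0.3647, -0.2427, 0.2226]
tool_rot: [3.061, 0.708, 0.0]
ft_force: [0.6, 0.8, -0.2]
grip_width: 0.327
grip_force: 0.0
tool-frame shift [ 0.1931 -0.1802  0.0226] pos [ 0.3647 -0.2427  0.2226] z [ 2.e-04 -1.e-04 -1.e+00] y [ 0.439 -0.898  0.   ] t 1.0333
```

```bash
python3 -m handwheel '[{"x":0.025,"y":-0.02,"z":0,"wx":0,"wy":0,"wz":0},{"x":0.05,"y":-0.045,"z":0,"wx":0,"wy":0,"wz":0},{"x":0.075,"y":-0.07,"z":0,"wx":0,"wy":0,"wz":0},{"x":0.1,"y":-0.095,"z":0,"wx":0,"wy":0,"wz":0},{"x":0.125,"y":-0.12,"z":0,"wx":0,"wy":0,"wz":0},{"x":0.15,"y":-0.145,"z":0,"wx":0,"wy":0,"wz":0},{"x":0.175,"y":-0.165,"z":0,"wx":0,"wy":0,"wz":0},{"x":0.193,"y":-0.18,"z":0.01,"wx":0,"wy":0,"wz":0},{"x":0.193,"y":-0.18,"z":0.0225,"wx":0,"wy":0,"wz":0},{"x":0.193,"y":-0.18,"z":0.0225,"wx":0,"wy":0,"wz":0}]' 0 10; python3 go.py .459 .004 .13
```

```text
time: 1.87
position: [0.4576, 0.0025, 0.1981]
tool_rot: [-3.059, -0.711, 0.005]
ft_force: [-1.4, -1.4, 0.1]
grip_width: 0.007
grip_force: 0.0
tool-frame shift [ 0.0021 -0.0006  0.0681] pos [0.4576 0.0025 0.1981] z [-3.5e-03  5.0e-04 -1.0e+00] y [ 0.441 -0.898 -0.002] t 1.8667
```

Lower to about 30 mm above the plunger, wait, and look.

```bash
python3 -m handwheel '[{"x":0.001,"y":-0.0005,"z":0.025,"wx":0,"wy":0,"wz":0},{"x":0.001,"y":-0.0005,"z":0.05,"wx":0,"wy":0,"wz":0},{"x":0.001,"y":-0.0005,"z":0.07,"wx":0,"wy":0,"wz":0},{"x":0.001,"y":-0.0005,"z":0.07,"wx":0,"wy":0,"wz":0},{"x":0.001,"y":-0.0005,"z":0.07,"wx":0,"wy":0,"wz":0},{"x":0.001,"y":-0.0005,"z":0.07,"wx":0,"wy":0,"wz":0}]'; python3 go.py .459 .004 .11; python3 - <<'E'
from h import *
s=ctrl.get_image("side");t=ctrl.get_image("top")
a=s["image"][120:220,320:420,::-1];b=t["image"][200:300,310:410,::-1]
k=lambda i:cv2.convertScaleAbs(cv2.resize(i,(400,400),interpolation=cv2.INTER_NEAREST),alpha=1.5)
cv2.imwrite("pics/c2.png",np.hstack([k(a),k(b)]))
print(proj(s,ctrl.get_state()["position"]))
E
```

```text
time: 2.37
position: [0.4603, 0.0011, 0.1314]
tool_rot: [3.061, 0.703, 0.002]
ft_force: [0.6, -0.1, -0.3]
grip_width: 0.006
grip_force: 0.0
tool-frame shift [ 0.     -0.0032  0.0214] pos [0.4603 0.0011 0.1314] z [ 1.7e-03 -4.0e-04 -1.0e+00] y [ 0.437 -0.9    0.001] t 2.3667
[368.59797073 154.19658609]
```

View pics/c2.png

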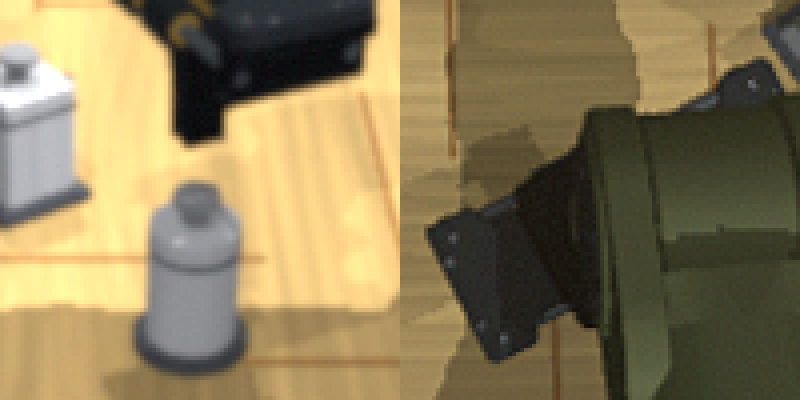

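The tip at side (369.7,156) sits straight above the cap at (369.7,170) along x. I correct 3 mm in y and lower to about 6 mm above the cap, then average the noisy readings.

```bash
cat > avg.py <<'E'
from h import *
P=[];F=[]
for _ in range(6):
    d=ctrl.get_image("side");s=ctrl.get_state();P.append(s["position"]);F.append(s["ft_force"])
print("pos",np.mean(P,0).round(4),"sd",np.std(P,0).round(4),"F",np.mean(F,0).round(2),"sd",np.std(F,0).round(2),"t",s["time"])
cv2.imwrite("pics/last.png",cv2.resize(d["image"][130:230,310:430,::-1],(720,600),interpolation=cv2.INTER_CUBIC))
E
python3 -m handwheel '[{"x":0,"y":-0.0015,"z":0.01,"wx":0,"wy":0,"wz":0},{"x":0,"y":-0.003,"z":0.02,"wx":0,"wy":0,"wz":0},{"x":0,"y":-0.003,"z":0.027,"wx":0,"wy":0,"wz":0},{"x":0,"y":-0.003,"z":0.027,"wx":0,"wy":0,"wz":0},{"x":0,"y":-0.003,"z":0.027,"wx":0,"wy":0,"wz":0}]'; python3 avg.py
```

```text
time: 2.88
position: [0.4575, 0.0046, 0.1022]
tool_rot: [-3.061, -0.706, 0.002]
ft_force: [-0.3, -0.0, 0.2]
grip_width: 0.004
grip_force: 0.0
pos [0.4584 0.0044 0.1032] sd [0.0002 0.0001 0.0002] F [ 0.47 -0.04  0.36] sd [0.32 0.31 0.61] t 3.1833
```

```bash
python3 -m handwheel '[{"x":0,"y":0,"z":0.002,"wx":0,"wy":0,"wz":0},{"x":0,"y":0,"z":0.004,"wx":0,"wy":0,"wz":0},{"x":0,"y":0,"z":0.005,"wx":0,"wy":0,"wz":0},{"x":0,"y":0,"z":0.006,"wx":0,"wy":0,"wz":0},{"x":0,"y":0,"z":0.007,"wx":0,"wy":0,"wz":0},{"x":0,"y":0,"z":0.008,"wx":0,"wy":0,"wz":0},{"x":0,"y":0,"z":0.008,"wx":0,"wy":0,"wz":0}]'; python3 avg.py
```

```text
time: 3.77
position: [0.4583, 0.0043, 0.0951]
tool_rot: [3.061, 0.705, -0.0]
ft_force: [-1.1, -0.3, 3.9]
grip_width: 0.009
grip_force: 1.7
pos [0.4583 0.0043 0.0951] sd [0. 0. 0.] F [-1.22 -0.69  3.57] sd [0.63 0.48 0.48] t 4.0667
```

The force of 3.6 N matches a press of about 2.7 mm, and z gives 2.9 mm. I add 3 mm for half stroke and hold.

```bash
python3 -m handwheel '[{"x":0,"y":0,"z":0.001,"wx":0,"wy":0,"wz":0},{"x":0,"y":0,"z":0.002,"wx":0,"wy":0,"wz":0},{"x":0,"y":0,"z":0.003,"wx":0,"wy":0,"wz":0},{"x":0,"y":0,"z":0.003,"wx":0,"wy":0,"wz":0}]'; python3 avg.py
```

```text
time: 4.4
position: [0.4583, 0.0043, 0.092]
tool_rot: [3.061, 0.705, 0.0]
ft_force: [-1.0, 0.6, 5.2]
grip_width: 0.006
grip_force: 2.6
pos [0.4583 0.0043 0.0921] sd [0. 0. 0.] F [-1.61 -0.68  4.98] sd [0.34 0.43 0.54] t 4.7
```

View pics/last.png

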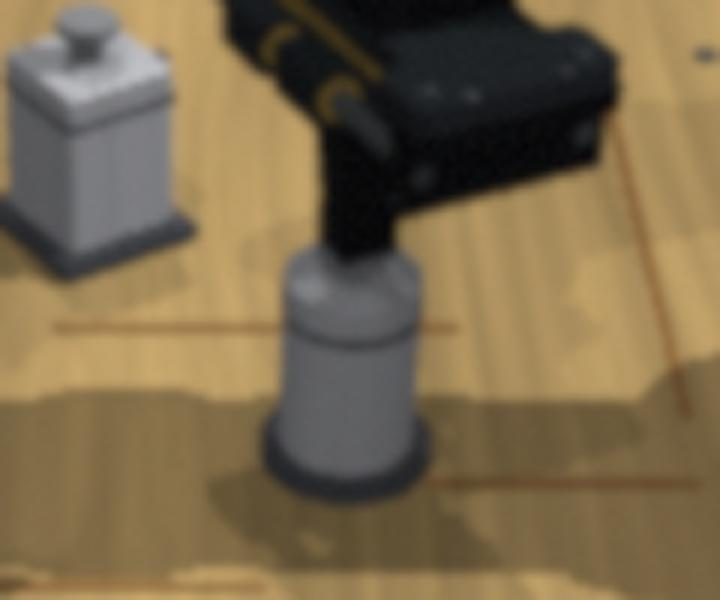

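The fingertips cover the plunger at crop (360,255), the setter is upright and its flange is flat at (345,470). The press is about 5.9 mm at 5 N. Half stroke began at about t=4.35, so I hold until about 6.4.

```bash
python3 -m handwheel '[{"x":0,"y":0,"z":0,"wx":0,"wy":0,"wz":0},{"x":0,"y":0,"z":0,"wx":0,"wy":0,"wz":0},{"x":0,"y":0,"z":0,"wx":0,"wy":0,"wz":0},{"x":0,"y":0,"z":0,"wx":0,"wy":0,"wz":0},{"x":0,"y":0,"z":0,"wx":0,"wy":0,"wz":0},{"x":0,"y":0,"z":0,"wx":0,"wy":0,"wz":0},{"x":0,"y":0,"z":0,"wx":0,"wy":0,"wz":0},{"x":0,"y":0,"z":0,"wx":0,"wy":0,"wz":0},{"x":0,"y":0,"z":0,"wx":0,"wy":0,"wz":0},{"x":0,"y":0,"z":0,"wx":0,"wy":0,"wz":0}]'
python3 -m handwheel '[{"x":0,"y":0,"z":0,"wx":0,"wy":0,"wz":0},{"x":0,"y":0,"z":0,"wx":0,"wy":0,"wz":0},{"x":0,"y":0,"z":0,"wx":0,"wy":0,"wz":0},{"x":0,"y":0,"z":0,"wx":0,"wy":0,"wz":0},{"x":0,"y":0,"z":0,"wx":0,"wy":0,"wz":0},{"x":0,"y":0,"z":0,"wx":0,"wy":0,"wz":0},{"x":0,"y":0,"z":0,"wx":0,"wy":0,"wz":0},{"x":0,"y":0,"z":0,"wx":0,"wy":0,"wz":0},{"x":0,"y":0,"z":0,"wx":0,"wy":0,"wz":0},{"x":0,"y":0,"z":0,"wx":0,"wy":0,"wz":0}]'
python3 -m handwheel '[{"x":0,"y":0,"z":-0.002,"wx":0,"wy":0,"wz":0},{"x":0,"y":0,"z":-0.004,"wx":0,"wy":0,"wz":0},{"x":0,"y":0,"z":-0.006,"wx":0,"wy":0,"wz":0},{"x":0,"y":0,"z":-0.009,"wx":0,"wy":0,"wz":0},{"x":0,"y":0,"z":-0.015,"wx":0,"wy":0,"wz":0},{"x":0,"y":0,"z":-0.03,"wx":0,"wy":0,"wz":0},{"x":0,"y":0,"z":-0.05,"wx":0,"wy":0,"wz":0},{"x":0,"y":0,"z":-0.08,"wx":0,"wy":0,"wz":0},{"x":0,"y":0,"z":-0.1,"wx":0,"wy":0,"wz":0},{"x":0,"y":0,"z":-0.1,"wx":0,"wy":0,"wz":0}]'
python3 avg.py
```

```text
time: 5.53
position: [0.4583, 0.0044, 0.0921]
tool_rot: [3.061, 0.705, 0.0]
ft_force: [-1.5, -0.7, 5.0]
grip_width: 0.006
grip_force: 2.6
time: 6.37
position: [0.4583, 0.0043, 0.0921]
tool_rot: [3.061, 0.705, 0.0]
ft_force: [-1.0, 0.4, 3.9]
grip_width: 0.004
grip_force: 2.6
time: 7.2
position: [0.4609, 0.0047, 0.1965]
tool_rot: [3.059, 0.705, 0.011]
ft_force: [0.5, -0.2, -0.3]
grip_width: 0.004
grip_force: 0.0
pos [0.458  0.0044 0.1919] sd [0.0009 0.     0.0013] F [ 0.07 -0.23 -0.51] sd [0.56 0.57 0.68] t 7.5
```

View pics/last.png

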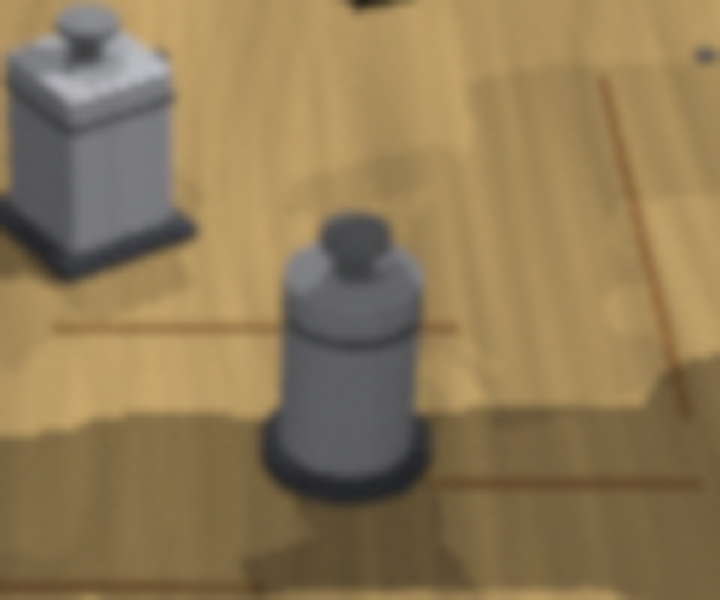

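The plunger is back up, with its top at crop (355,235). The setter's flange is at (345,470), unchanged, and the tool is 94 mm clear of the plunger.

```bash
python3 -c "
from bench import ctrl
print(ctrl.close_job())"
```

```text
the job is handed in; nothing more can be done
None
```

I pressed the tall round setter's plunger about 5.9 mm (half stroke, about 5 N), held it for two seconds and released it; it came back up, the setter did not visibly shift, and the job is handed in.

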